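# Clamp a circuit board in the preheater's sliding jaw

### The arm

A 6-joint arm with a two-finger parallel gripper is mounted at the origin on the work surface. World frame = base frame: x ahead of the robot, y to its left, z up, the work surface at z = 0. Lengths are in m, angles in rad, forces in N, time in s.
With the tool pointing down it reaches from about 0.25 to 0.725 m from the base axis. Payload 4 kg.
Tool frame: the origin (TCP) lies at the very end of the fingers, on their centre line; the grasp point (between the pads) lies 19 mm behind it; z points along the fingers, y is the direction in which the jaws open and shut (so a half turn about z gives the same grasp; the last joint's range is limited). The gripper opens to 85 mm and grips with 20 to 120 N. Pads are 22 mm wide; open, the fingers measure 114 mm over their backs; the gripper's body (76 mm by 85 mm) begins 54 mm behind the grasp point. The pads swing forward as they close: fully open they stand 13 mm farther back than shut.
Start: joints at [-1.339, 0.241, 0.005, 1.335, 0, 1.571], TCP at [0.115, -0.487, 0.231] pointing down, gripper open.
Joint ranges: [-2.72, 2.72], [-1.05, 1.87], [-1.09, 1.28], [-1.99, 2.15], [-1.42, 1.44], [-3.14, 3.14]. Speed limits (rad/s): [2.79, 2.79, 3.14, 3.14, 3.14, 3.14].

### API

Orientations are given as a 3x3 rotation matrix whose columns are the frame's x, y, z axes.
In Python, from bench import get_state, cams, ticket gives the robot as it stands. The module is installed in compiled form; this text tells all that it offers.
- The arm moves only by the tool apply_moves, never from a script. Its argument "increments" is text: rows parted by semicolons, each of 5 numbers parted by spaces: the shift along the tool's x, y, z in m, then the turn about the tool's z in degrees, then the closure, from 0 (fully open) to 1 (shut). In form: dx dy dz turn gripper; .... A call has exactly 8 rows; each row shifts and turns the commanded pose from where the row before left it, along the tool's axes as they then stand; what a row does not reach is not made up. A row lasts 1/8 s, in which the tool goes at most 62.5 mm and 10.7 degrees, less where a joint would pass 70% of its speed; a pose out of reach is approached as far as the arm can. A call is refused whole if a number of a shift passes 0.0625 or a number of a turn 10.7, either way. A call with a gripper value outside its range is refused whole. The fingers move at their own pace and stop on an object; the grip force is fixed at half the most. Time passes only in rows, so rows that do not move let the fingers close, or fill a call up. It gives the time, the measured TCP pose, the force and the opening at its end, in the units of the state.
- get_state(): the state, without advancing time (a new reading comes with each control period).
- cams.capture(name): name is "scene" or "top" or "wrist"; returns (picture, depth): 400x640x3 uint8, red, green, blue; 400x640 float32, m along the optical axis (not along the pixel's ray), 0 where there is no reading.
- cams.get_calibration(name): a dict with "K" (3x3 intrinsics, pixels), "extrinsics" (4x4, takes a point from camera to world coordinates). Camera axes: x right, y down, z forward; pixel columns grow to the right and rows downward; lengths in m; the calibration is good to about 2 mm. A picture is of the moment at which its call begins: read the wrist's pose just before it. get_calibration takes no time and is no camera call; for the wrist camera it gives the pose at the moment of the call.
- ticket.job_done(): hands the job in, once; it reports no verdict.
The state is a dict: "time": time; "joint_pos": joint angles; "qd": joint speeds; "joint_torque": joint torques, N m; "tcp_pos": TCP position; "ee_rot": TCP orientation; "wrist_force": force on the tool from outside, world axes, zero at the start; "torque": the same for the moment, N m; "grip_width": finger opening in m.
Only numpy, scipy, OpenCV 4.12 (cv2) and the standard library are available. Lean on these libraries where they do the work, as an engineer would, in place of code of your own. Each camera call takes 0.05 s, during which the arm holds its last target. There are 200 camera calls.

### The job

Close the preheater's sliding jaw onto the circuit board until the board sits snug and square between the two jaws, touching both along its edges, and leave it clamped there. Keep the sliding jaw square on its rods all the way, do not squeeze the board hard, never touch the board itself, and leave the memory module and the heat sink beside the preheater where they lie.

Things in the scene. Friction and masses are not known exactly. Their poses are not given: they have to be found in the camera images.
- holder: infrared board preheater, fixed: grey box 250 (x) x 300 (y) x 58 mm tall with a clamp frame on top. Origin on the table under its centre; at yaw 0 x points away from the robot. Two 10 mm guide rods along y at x = +-95 mm, 80 mm up, end in blocks at y = +-141 mm, tops 94 mm up. Fixed jaw bar on the -y side, sliding one on the +y side; four pillars between them carry the board 88 mm up.
- fixed_face (a point): middle of the fixed jaw's working face, 88 mm above the table; the upright face looks along the holder's +y. Axes as the holder's. The aluminium bar is 215 mm long (x), 14 mm thick (y), from 78 to 98 mm above the table. A 5 mm ledge stands out of the face, its top 2 mm below the board.
- jaw_slide (a joint): travel of the sliding jaw along the rods (holder's y), m: clear distance between the two jaw faces = 0.120 + value, growing as it opens; the board is 0.110 wide (value -0.010). Range -0.045 to 0.065, starts between 0.030 and 0.062. It drags evenly with about 4 N and stays where it is left.
- jaw_cock (a joint): how far the sliding jaw bar is cocked (racked) on its rods about the vertical, in rad; 0 = square, parallel to the fixed jaw. The bar has play of +-0.06 rad; a twisting moment above about 0.15 N m (a push well off its middle) cocks it, and it stays so until pushed back.
- jaw_face (a point): middle of the sliding jaw's working face, 88 mm above the table, same bar and ledge as the fixed jaw's, facing it; y points away from the board (bar's outer face 14 mm along +y), x along the bar, z up.
- jaw_knob (a point): centre of the top of the black round knob that stands on the middle of the sliding jaw bar: 24 mm diameter, from 104 to 130 mm above the table, fixed to the bar (it does not turn); this point is 130 mm above the table. It can be pushed or pinched from above.
- board: green circuit board 150 (x) x 110 (y) x 2 mm, about 0.16 kg, lying loose and slightly askew on the pillars, 1 to 25 mm clear of the fixed jaw. Parts on it reach 14 mm above its underside, but only 4 mm within 25 mm of the middle of the edge facing the sliding jaw (its +y edge). Origin: centre of its underside.
- edge_jaw_a (a point): point on the board's edge facing the sliding jaw, at mid thickness, 70 mm from its middle toward the board's -x.
- edge_jaw_b (a point): the same edge, 70 mm from its middle toward the board's +x.
- edge_fix_a (a point): point on the board's opposite edge, facing the fixed jaw, 70 mm from its middle toward the board's -x.
- edge_fix_b (a point): that edge, 70 mm from its middle toward the board's +x.
- memory_module: memory module lying flat, 133 x 31 x 4 mm, on the table beside the preheater on the sliding jaw's side; origin under its centre. To be left where it lies.
- heat_sink: bare finned aluminium heat sink 70 x 70 x 30 mm on the table beside the preheater on the fixed jaw's side; origin under its centre. To be left where it lies.
Things that resemble listed ones, but are neither listed nor needed, are in the scene too. What is meant by the board is not brown or turquoise, and is the larger of those in its own colour.

How it is judged:
By the outcome, as a careful person would: the job done as asked, in the order asked, and still so for the second after the job is handed in, with the robot touching nothing.
It also fails if it takes over 32 s, if anything falls off the work surface, if the arm or the gripper's body presses on something with over 40 N, if the wrist force passes 120 N, or if a joint passes its speed limit or range.

## Working session

There is one attempt and no reset: what is moved stays moved. The work goes in short steps, Python scripts to look and compute and a tool call to move; the robot and the scene stay as the last step left them, time stands still between calls to the robot, and variables do not carry over. Pictures are saved under pics/ and viewed, about 8 in all and at most 12, crops included, and the job is handed in when it is done.

Besides the shell and the picture viewer there is one more tool, called after "Request:" by a JSON object that holds its "method" and its "body", one argument or row to a line. apply_moves: Moves the arm, as the interface text tells. Its arguments: {"type":"object","properties":{"increments":{"type":"string"}},"required":["increments"]}

```bash
mkdir -p pics
cat > h.py <<'E'
import numpy as np,cv2
from bench import get_state,cams,ticket
def cap(n,f=None):
    c=cams.get_calibration(n); p,d=cams.capture(n)
    if f: cv2.imwrite('pics/'+f,p[:,:,::-1]); np.savez('pics/'+f+'.npz',p=p,d=d,K=c['K'],E=c['extrinsics'])
    return p,d,np.array(c['K']),np.array(c['extrinsics'])
def ray(uv,z,K,E):
    uv=np.atleast_2d(uv).astype(float); r=np.c_[uv,np.ones(len(uv))]@np.linalg.inv(K).T@E[:3,:3].T
    o=E[:3,3]; return o+r*((z-o[2])/r[:,2])[:,None]
E
python3 - <<'E'
from h import *
s=get_state();print(s['time'],s['tcp_pos'],s['ee_rot'])
for n in('top','scene'):
    p,d,K,E=cap(n,n+'0.png');print(n,K.round(1).tolist(),E.round(3).tolist())
E
```

```text
0.0 [ 0.11470819 -0.48601359  0.23038756] [[ 9.73255159e-01  2.29726225e-01 -5.07044739e-04]
 [ 2.29726784e-01 -9.73252978e-01  2.06039824e-03]
 [-2.01552917e-05 -2.12177498e-03 -9.99997749e-01]]
top [[366.4, 0.0, 318.8], [0.0, 366.4, 203.1], [0.0, 0.0, 1.0]] [[-0.022, -0.996, 0.088, 0.538], [-1.0, 0.022, 0.002, 0.002], [-0.004, -0.088, -0.996, 0.988], [0.0, 0.0, 0.0, 1.0]]
scene [[440.3, 0.0, 315.2], [0.0, 440.3, 203.7], [0.0, 0.0, 1.0]] [[-0.479, 0.598, -0.642, 1.324], [0.877, 0.341, -0.337, 0.365], [0.018, -0.725, -0.688, 0.85], [0.0, 0.0, 0.0, 1.0]]
```

View pics/top0.png

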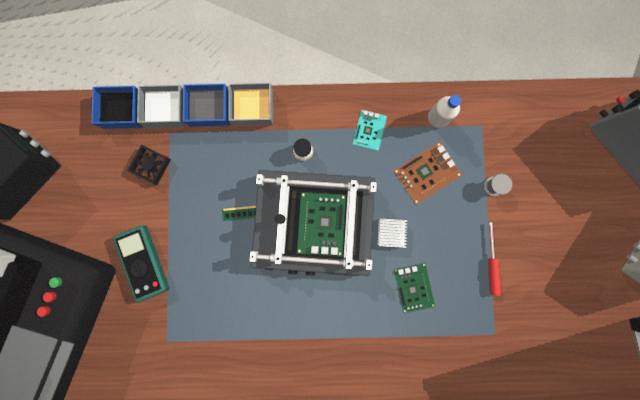

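View pics/scene0.png

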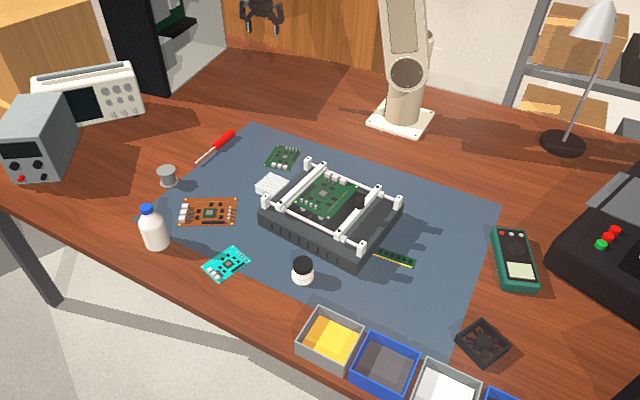

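The top view shows the preheater at about (315,222). The sliding jaw (u≈281, knob at (280,219)) is on its left, the +y side, and the fixed jaw is at u≈351. There are two green boards: the larger, in the frame at (323,222), is the one meant. The smaller, loose one at (413,288) is a decoy, as are the brown (427,172) and turquoise (370,130) boards. The memory module is at (238,213) and the heat sink at (393,233). I'll enlarge a crop to confirm.

Run:
```python
from h import *
z=np.load('pics/top0.png.npz');p,d,K,E=[z[k] for k in('p','d','K','E')]
c=p[160:285,235:395];cv2.imwrite('pics/crop0.png',cv2.resize(c,None,fx=4.6,fy=4.6,interpolation=cv2.INTER_CUBIC)[:,:,::-1])
hsv=cv2.cvtColor(p,cv2.COLOR_RGB2HSV)
R=np.zeros(d.shape,bool);R[170:275,250:380]=1
w=R&(hsv[...,2]>185)&(hsv[...,1]<50)
# jaw bars: columns of white
for nm,a,b,lo,hi in(('slide',272,292,185,258),('fix',343,360,190,258)):
    pts=[]
    for v in range(lo,hi,8):
        us=np.where(w[v,a:b])[0]
        if len(us): 
            pts.append((v,us.min()+a,us.max()+a)); 
    q=np.array(pts);l=ray(np.c_[q[:,1]-.5,q[:,0]],.098,K,E);r=ray(np.c_[q[:,2]+.5,q[:,0]],.098,K,E)
    print(nm,pts);print(np.c_[l[:,:2],r[:,:2]].round(4).tolist())
g=R&(hsv[...,0]>45)&(hsv[...,0]<85)&(hsv[...,1]>90)&(hsv[...,2]>50)
cs,_=cv2.findContours(g.astype(np.uint8),0,2);c=max(cs,key=cv2.contourArea)
rc=cv2.minAreaRect(c);bx=cv2.boxPoints(rc);print(rc,ray(bx,.090,K,E).round(4).tolist())
k=np.zeros(d.shape,bool);k[212:226,272:288]=1;k&=hsv[...,2]<50
v,u=np.where(k);print('knob',u.mean(),v.mean(),len(u),ray([u.mean(),v.mean()],.125,K,E))
```

```text
slide [(185, np.int64(281), np.int64(286)), (193, np.int64(280), np.int64(288)), (201, np.int64(280), np.int64(287)), (209, np.int64(279), np.int64(286)), (217, np.int64(285), np.int64(286)), (225, np.int64(278), np.int64(285)), (233, np.int64(277), np.int64(285)), (241, np.int64(276), np.int64(284)), (249, np.int64(276), np.int64(283)), (257, np.int64(272), np.int64(291))]
[[0.6634, 0.0959, 0.6631, 0.0812], [0.6437, 0.0986, 0.6432, 0.0766], [0.6241, 0.0988, 0.6237, 0.0793], [0.6046, 0.1015, 0.6042, 0.082], [0.5848, 0.0872, 0.5847, 0.0823], [0.5657, 0.1044, 0.5653, 0.085], [0.5465, 0.1071, 0.546, 0.0853], [0.5272, 0.1097, 0.5268, 0.088], [0.508, 0.11, 0.5076, 0.0907], [0.4891, 0.1198, 0.4881, 0.0717]]
fix [(190, np.int64(350), np.int64(356)), (198, np.int64(348), np.int64(355)), (206, np.int64(347), np.int64(355)), (214, np.int64(347), np.int64(354)), (222, np.int64(346), np.int64(354)), (230, np.int64(346), np.int64(353)), (238, np.int64(345), np.int64(353)), (246, np.int64(345), np.int64(352)), (254, np.int64(344), np.int64(352))]
[[0.6473, -0.0726, 0.6469, -0.0897], [0.6277, -0.0672, 0.6273, -0.0867], [0.6082, -0.0642, 0.6077, -0.0861], [0.5887, -0.0636, 0.5883, -0.083], [0.5693, -0.0606, 0.5689, -0.0825], [0.55, -0.0601, 0.5496, -0.0794], [0.5308, -0.0571, 0.5303, -0.0789], [0.5116, -0.0566, 0.5111, -0.0759], [0.4925, -0.0536, 0.492, -0.0753]]
((320.80157470703125, 223.67510986328125), (45.09950637817383, 61.38023376464844), 3.5763344764709473) [[0.4972, 0.0603, 0.09], [0.6469, 0.0483, 0.09], [0.6374, -0.0624, 0.09], [0.4881, -0.0489, 0.09]]
knob 282.7142857142857 220.0 7 [[0.57639231 0.08888687 0.125     ]]
```

View pics/crop0.png

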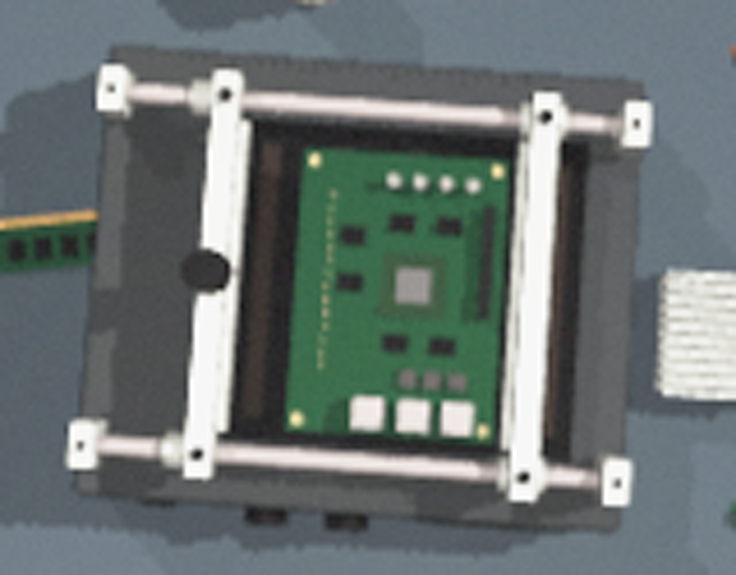

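The crop confirms it: the green board lies between the jaws, with the sliding jaw and its knob at crop (206,271). I'll get the frame yaw from the rod blocks and plan the approach from outside the knob with closed fingers.

Run:
```python
from h import *
z=np.load('pics/top0.png.npz');K,E=z['K'],z['E']
f=lambda pts,h:ray(np.array(pts)/4.6+[235-.4,160-.4],h,K,E)
B=f([(112,90),(637,124),(82,446),(617,484)],.094);print(B.round(4).tolist())
ex=(B[0]+B[1]-B[2]-B[3])[:2];ey=(B[0]+B[2]-B[1]-B[3])[:2]
y1=np.arctan2(ex[1],ex[0]);y2=np.arctan2(-ey[0],ey[1]);print('yaw',y1,y2,'len',np.hypot(*ex)/2,np.hypot(*ey)/2,'c',B.mean(0))
S=f([(225,94),(197,454)],.098);F=f([(545,117),(523,478)],.098)
for q in(S,F): v=q[0]-q[1];print(q.round(4).tolist(),np.arctan2(v[1],v[0]),np.hypot(*v[:2]))
k=f([(206,270)],.130)[0];print('knob',k)
yw=(y1+y2)/2;c=B.mean(0)[:2];R=np.array([[np.cos(yw),-np.sin(yw)],[np.sin(yw),np.cos(yw)]])
for n,q in(('S',S),('F',F),('knob',k[None]),('board',np.array([[0.4972,0.0603],[0.6469,0.0483],[0.6374,-0.0624],[0.4881,-0.0489]]))): print(n,((q[:,:2]-c)@R).round(4).tolist())
for y in(.02,.04,.06):pass
s=get_state();A=s['ee_rot']
kn=((k[:2]-c)@R); tgt=c+R@(kn+[0,.055]);dw=np.r_[tgt,.19]-s['tcp_pos'];print('target',tgt,'world d',dw)
t=np.arctan2(A[1,0],A[0,0]);print('turn deg',np.degrees(t-yw),'d in tool',A.T@dw)
```

```text
[[0.6797, 0.1492, 0.094], [0.655, -0.1311, 0.094], [0.491, 0.1665, 0.094], [0.4651, -0.114, 0.094]]
yaw -0.09061676197288623 -0.08994881566747787 len 0.19004671637114862 0.28154011635081727 c [0.57267554 0.01766183 0.094     ]
[[0.6755, 0.0883, 0.098], [0.4857, 0.1056, 0.098]] -0.0906037225572455 0.19055576256474213
[[0.6593, -0.0817, 0.098], [0.4696, -0.0645, 0.098]] -0.09063257727842342 0.19048389903171442
knob [0.58033648 0.09613144 0.13      ]
S [[0.096, 0.0797], [-0.0945, 0.0797]]
F [[0.0952, -0.0912], [-0.0953, -0.0911]]
knob [[0.0006, 0.0788]]
board [[-0.079, 0.0357], [0.0712, 0.0372], [0.0717, -0.0739], [-0.0782, -0.0739]]
target [0.58529529 0.15090744] world d [ 0.47059224  0.63699361 -0.0404959 ]
turn deg 18.451565453946667 d in tool [ 0.60432162 -0.51179518  0.04145979]
```

Request:
{"method": "apply_moves", "body": {
  "increments": "0 0 0 9.2 1; 0 0 0 9.2 1; 0.029 -0.048 0 0 1; 0.029 -0.048 0 0 1; 0.029 -0.048 0 0 1; 0.029 -0.048 0 0 1; 0.029 -0.048 0 0 1; 0.029 -0.048 0 0 1"
}}

```text
time: 1.1
tcp_pos: [0.3145, -0.2137, 0.2312]
ee_rot: [[0.996, -0.09, 0.0], [-0.09, -0.996, -0.0], [0.0, 0.0, -1.0]]
wrist_force: [0.6, 0.0, 0.7]
grip_width: -0.0001
```

Request:
{"method": "apply_moves", "body": {
  "increments": "0.029 -0.048 0 0 1; 0.029 -0.048 0 0 1; 0.029 -0.048 0 0 1; 0.029 -0.048 0 0 1; 0.029 -0.048 0 0 1; 0.029 -0.048 0 0 1; 0.029 -0.048 0 0 1; 0.029 -0.048 0 0 1"
}}

```text
time: 2.1
tcp_pos: [0.5688, 0.0556, 0.2368]
ee_rot: [[0.998, 0.056, -0.007], [0.056, -0.995, 0.079], [-0.003, -0.079, -0.997]]
wrist_force: [0.0, -0.4, 1.0]
grip_width: 0.0001
```

```bash
cat >> h.py <<'E'
YW=-0.0903;C=np.array([.57268,.01766]);RH=np.array([[np.cos(YW),-np.sin(YW)],[np.sin(YW),np.cos(YW)]])
def st():
    s=get_state();A=s['ee_rot'];print('t',s['time'],'holder xy',((s['tcp_pos'][:2]-C)@RH).round(4),'z',round(s['tcp_pos'][2],4),'toolx yaw-YW deg',np.degrees(np.arctan2(A[1,0],A[0,0])-YW).round(2),'F holder',(s['wrist_force'][:2]@RH).round(2),s['wrist_force'][2].round(2),'M',s['torque'].round(2),'w',s['grip_width'])
E
python3 - <<'E'
from h import *
st();p,d,K,E=cap('wrist','wrist1.png');print(K.round(0).tolist(),E.round(3).tolist())
E
```

```text
t 2.1 holder xy [-0.0073  0.0374] z 0.2368 toolx yaw-YW deg 8.4 F holder [ 0.06 -0.4 ] 0.96 M [-0.06 -0.05  0.03] w 8.3637250635512e-05
[[356.0, 0.0, 316.0], [0.0, 356.0, 195.0], [0.0, 0.0, 1.0]] [[0.055, -0.957, -0.285, 0.641], [-0.995, -0.076, 0.061, 0.049], [-0.08, 0.28, -0.957, 0.378], [0.0, 0.0, 0.0, 1.0]]
```

View pics/wrist1.png

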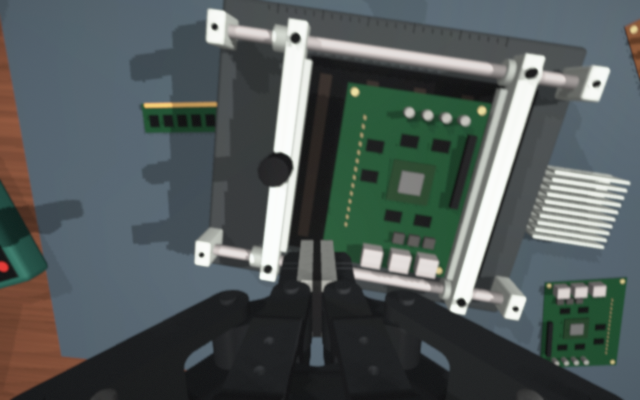

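The wrist view shows closed fingers at (315,270), the knob at (275,170) and the sliding jaw square to the fixed one. The arm was still settling, so I'll check its pose again.

Request:
{"method": "apply_moves", "body": {
  "increments": "0 0 0 0 1; 0 0 0 0 1; 0 0 0 0 1; 0 0 0 0 1; 0 0 0 0 1; 0 0 0 0 1; 0 0 0 0 1; 0 0 0 0 1"
}}

```text
time: 3.15
tcp_pos: [0.5683, 0.0549, 0.2375]
ee_rot: [[0.998, 0.055, -0.006], [0.055, -0.995, 0.079], [-0.001, -0.079, -0.997]]
wrist_force: [0.6, -0.3, -0.2]
grip_width: 0.0001
```

```bash
python3 -c "
from h import *
st();s=get_state();print(s['joint_pos'],s['ee_rot'].round(3).tolist())"
```

```text
t 3.15 holder xy [-0.0078  0.0367] z 0.2375 toolx yaw-YW deg 8.34 F holder [ 0.62 -0.25] -0.19 M [-0.04  0.02 -0.02] w 6.676288144448352e-05
[0.05422697 0.38149271 0.21473297 1.40543356 0.07912988 3.14057815] [[0.998, 0.055, -0.006], [0.055, -0.995, 0.079], [-0.001, -0.079, -0.997]]
```

Request:
{"method": "apply_moves", "body": {
  "increments": "0 0 0 -10 1; 0 0 0 -10 1; 0 0 0 -10 1; 0 0 0 -10 1; 0 0 0 -10 1; 0 0 0 -10 1; 0 0 0 -10 1; 0 0 0 0 1"
}}

```text
time: 4.15
tcp_pos: [0.5683, 0.0549, 0.2375]
ee_rot: [[0.292, 0.956, -0.006], [0.954, -0.29, 0.079], [0.074, -0.028, -0.997]]
wrist_force: [-1.1, 0.1, -0.4]
grip_width: 0.0
```

```bash
python3 -c "
from h import *
st();s=get_state();print(s['joint_pos'],s['ee_rot'].round(3).tolist())"
```

```text
t 4.15 holder xy [-0.0078  0.0367] z 0.2375 toolx yaw-YW deg 78.16 F holder [-1.06  0.02] -0.36 M [-0.08 -0.03  0.04] w 2.8200887646932514e-05
[0.05427625 0.38150831 0.21476554 1.40543246 0.07911424 1.92092341] [[0.292, 0.956, -0.006], [0.954, -0.29, 0.079], [0.074, -0.028, -0.997]]
```

```bash
cat >> h.py <<'E'
from scipy.spatial.transform import Rotation as Ro
def plan(hx,hy,z,turn=0):
    s=get_state();A=s['ee_rot']@Ro.from_euler('z',turn,degrees=True).as_matrix()
    w=np.r_[C+RH@[hx,hy],z]-s['tcp_pos'];print('plan',(A.T@w).round(4))
    for n,v in(('holder x',RH[:,0]),('holder y',RH[:,1])): print(n,'in tool',(A.T@np.r_[v,0]).round(4))
    print('up in tool',(A.T@[0,0,1]).round(4))
E
python3 -c "
from h import *
plan(.0003,.127,.17,-11.8);plan(.0003,.127,.110,-11.8)"
```

```text
plan [0.0848 0.009  0.0742]
holder x in tool [ 2.000e-04  9.999e-01 -1.270e-02]
holder y in tool [9.97e-01 8.00e-04 7.80e-02]
up in tool [ 0.078  -0.0127 -0.9969]
plan [0.0801 0.0098 0.1341]
holder x in tool [ 2.000e-04  9.999e-01 -1.270e-02]
holder y in tool [9.97e-01 8.00e-04 7.80e-02]
up in tool [ 0.078  -0.0127 -0.9969]
```

Request:
{"method": "apply_moves", "body": {
  "increments": "0 0 0 -5.9 1; 0 0 0 -5.9 1; 0.0424 0.0045 0.02 0 1; 0.0424 0.0045 0.02 0 1; -0.0005 0.0002 0.0342 0 1; -0.002 0.0003 0.03 0 1; -0.002 0.0003 0.03 0 1; 0 0 0 0 1"
}}

```text
time: 5.15
tcp_pos: [0.582, 0.144, 0.1071]
ee_rot: [[0.091, 0.996, -0.012], [0.993, -0.089, 0.078], [0.076, -0.019, -0.997]]
wrist_force: [1.0, 0.7, 0.4]
grip_width: 0.0004
```

Run:
```python
from h import *
st();plan(.0006,.107,.110)
p,d,K,E=cap('scene','scene2.png');cap('wrist','wrist2.png')
cv2.imwrite('pics/sc2.png',cv2.resize(p[130:290,230:430],None,fx=3.6,fy=3.6,interpolation=cv2.INTER_CUBIC)[:,:,::-1])
```

```text
t 5.15 holder xy [-0.0021  0.1266] z 0.1071 toolx yaw-YW deg 89.96 F holder [0.9  0.79] 0.36 M [-0.01 -0.    0.02] w 0.00040255480216314153
plan [-0.0194  0.0026 -0.0044]
holder x in tool [ 7.000e-04  9.998e-01 -1.890e-02]
holder y in tool [9.971e-01 7.000e-04 7.620e-02]
up in tool [ 0.0762 -0.0189 -0.9969]
```

View pics/sc2.png

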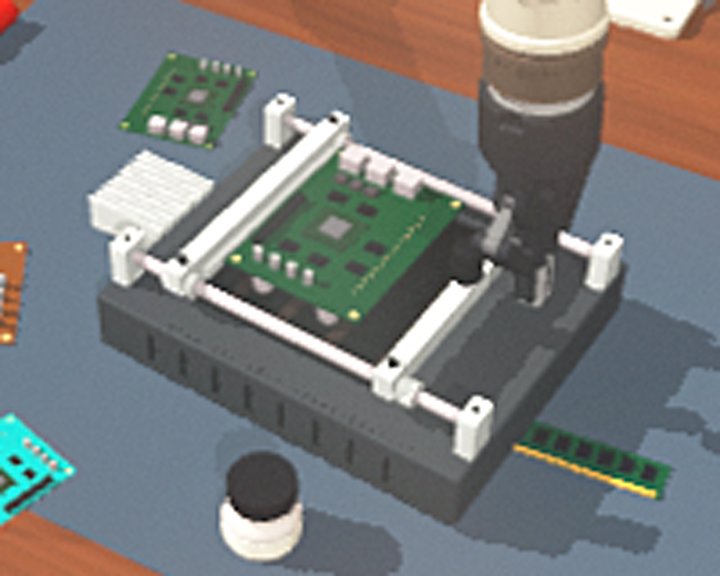

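View pics/wrist2.png

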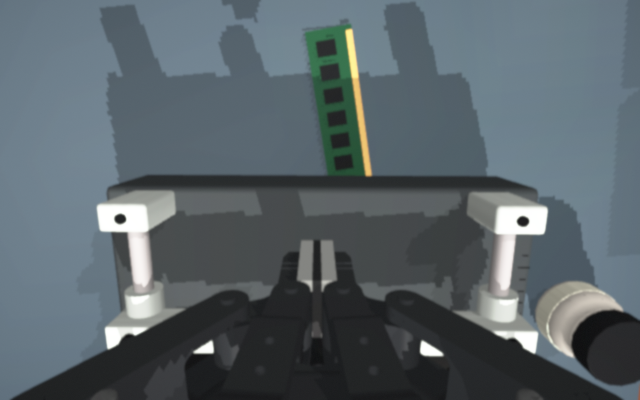

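The scene crop shows the fingers just outside the knob (knob at crop (467,265)), and the wrist view shows nothing but the base plate under them. Now a slow push.

Request:
{"method": "apply_moves", "body": {
  "increments": "0 0.0025 -0.003 0 1; -0.008 0 -0.0006 0 1; -0.008 0 -0.0006 0 1; -0.003 0 -0.0002 0 1; -0.003 0 -0.0002 0 1; -0.003 0 -0.0002 0 1; -0.003 0 -0.0002 0 1; 0 0 0 0 1"
}}

```text
time: 6.25
tcp_pos: [0.5844, 0.1165, 0.1127]
ee_rot: [[0.088, 0.996, -0.006], [0.993, -0.087, 0.08], [0.079, -0.013, -0.997]]
wrist_force: [0.7, 4.2, 0.5]
grip_width: -0.0
```

```bash
python3 -c "
from h import *
st()"
```

```text
t 6.25 holder xy [0.0028 0.0995] z 0.1127 toolx yaw-YW deg 90.13 F holder [0.36 4.24] 0.5 M [ 0.72 -0.05  0.02] w -3.249432270429676e-05
```

Request:
{"method": "apply_moves", "body": {
  "increments": "-0.004 0 -0.0003 0 1; -0.004 0 -0.0003 0 1; -0.004 0 -0.0003 0 1; -0.004 0 -0.0003 0 1; -0.004 0 -0.0003 0 1; -0.004 0 -0.0003 0 1; -0.003 0 -0.0002 0 1; 0 0 0 0 1"
}}

```text
time: 7.25
tcp_pos: [0.5819, 0.0883, 0.1126]
ee_rot: [[0.089, 0.996, -0.006], [0.993, -0.088, 0.078], [0.077, -0.013, -0.997]]
wrist_force: [-0.1, 2.8, 0.8]
grip_width: 0.0001
```

Run:
```python
from h import *
st();p,d,K,E=cap('top','top3.png')
cv2.imwrite('pics/t3.png',cv2.resize(p[160:285,235:395],None,fx=4.6,fy=4.6,interpolation=cv2.INTER_CUBIC)[:,:,::-1])
```

```text
t 7.25 holder xy [0.0029 0.0712] z 0.1126 toolx yaw-YW deg 90.07 F holder [-0.34  2.83] 0.79 M [ 0.47  0.18 -0.03] w 0.00010754047758328466
```

View pics/t3.png

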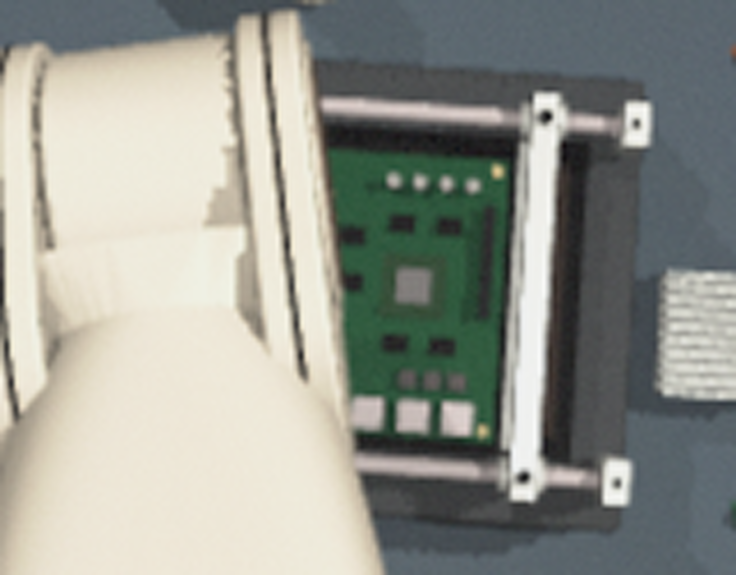

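The arm hides the sliding jaw in the top view, and the board (crop x up to 500) hasn't moved yet. I'll creep on while watching the force.

Request:
{"method": "apply_moves", "body": {
  "increments": "-0.0015 0 -0.0001 0 1; -0.0015 0 -0.0001 0 1; -0.0015 0 -0.0001 0 1; -0.0015 0 -0.0001 0 1; -0.001 0 -0.0001 0 1; -0.001 0 -0.0001 0 1; -0.001 0 -0.0001 0 1; 0 0 0 0 1"
}}

```text
time: 8.3
tcp_pos: [0.5812, 0.0799, 0.1126]
ee_rot: [[0.088, 0.996, -0.006], [0.993, -0.087, 0.079], [0.078, -0.013, -0.997]]
wrist_force: [-0.1, 4.0, 2.8]
grip_width: 0.0003
```

Run:
```python
from h import *
st();p,d,K,E=cap('scene','s4.png')
cv2.imwrite('pics/s4c.png',cv2.resize(p[145:265,250:410],None,fx=4.8,fy=4.8,interpolation=cv2.INTER_CUBIC)[:,:,::-1])
```

```text
t 8.3 holder xy [0.0029 0.0628] z 0.1126 toolx yaw-YW deg 90.1 F holder [-0.42  4.02] 2.84 M [ 0.84  0.18 -0.06] w 0.0002774393011307998
```

View pics/s4c.png

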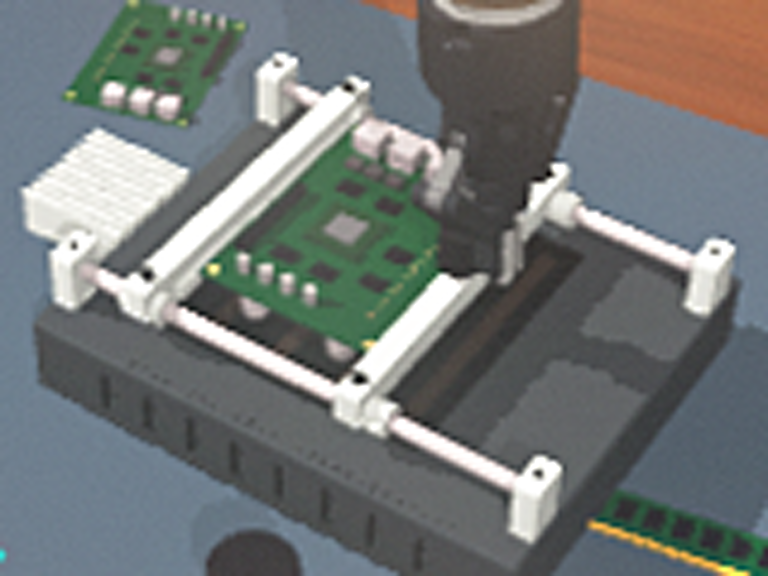

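The jaw is nearly at the board: the board's near corner at crop (368,343) almost meets the bar. I'll measure the jaw separation from the near screws at crop (360,379) and (148,274) and the far ones.

```bash
cat >> h.py <<'E'
def sep(pts,ox=250,oy=145,f=4.8):
    z=np.load('pics/scene0.png.npz');q=ray(np.array(pts)/f+[ox-.4,oy-.4],.098,z['K'],z['E']);print(((q[:,:2]-C)@RH).round(4).tolist())
E
python3 - <<'E'
from h import *
sep([(360,379),(148,274),(350,87),(560,172)])
E
```

```text
[[0.0951, 0.0402], [0.0945, -0.0912], [-0.0966, -0.0908], [-0.1, 0.0447]]
```

Request:
{"method": "apply_moves", "body": {
  "increments": "-0.0005 0 0 0 1; -0.0005 0 0 0 1; -0.0005 0 0 0 1; -0.0005 0 0 0 1; 0 0 0 0 1; 0 0 0 0 1; 0 0 0 0 1; 0 0 0 0 1"
}}

```text
time: 9.35
tcp_pos: [0.5811, 0.078, 0.1125]
ee_rot: [[0.088, 0.996, -0.006], [0.993, -0.087, 0.079], [0.078, -0.012, -0.997]]
wrist_force: [-1.5, 5.4, 3.8]
grip_width: -0.0001
```

Request:
{"method": "apply_moves", "body": {
  "increments": "-0.0005 0 0 0 1; -0.0005 0 0 0 1; -0.0005 0 0 0 1; -0.0005 0 0 0 1; -0.0005 0 0 0 1; -0.0005 0 0 0 1; 0 0 0 0 1; 0 0 0 0 1"
}}

```text
time: 10.35
tcp_pos: [0.5809, 0.075, 0.1122]
ee_rot: [[0.088, 0.996, -0.005], [0.993, -0.087, 0.079], [0.078, -0.012, -0.997]]
wrist_force: [-0.9, 5.1, 3.7]
grip_width: 0.0001
```

Request:
{"method": "apply_moves", "body": {
  "increments": "-0.0004 0 0 0 1; 0 0 0 0 1; -0.0004 0 0 0 1; 0 0 0 0 1; -0.0004 0 0 0 1; 0 0 0 0 1; 0 0 0 0 1; 0 0 0 0 1"
}}

```text
time: 11.35
tcp_pos: [0.5808, 0.0738, 0.1121]
ee_rot: [[0.088, 0.996, -0.005], [0.993, -0.087, 0.079], [0.078, -0.012, -0.997]]
wrist_force: [-0.7, 4.2, 3.4]
grip_width: 0.0001
```

Run:
```python
from h import *
st()
```

```text
t 11.35 holder xy [0.003  0.0566] z 0.1121 toolx yaw-YW deg 90.11 F holder [-1.08  4.16] 3.42 M [ 0.88  0.11 -0.04] w 9.82486978922481e-05
```

Request:
{"method": "apply_moves", "body": {
  "increments": "-0.0003 0 0 0 1; 0 0 0 0 1; -0.0003 0 0 0 1; 0 0 0 0 1; -0.0003 0 0 0 1; 0 0 0 0 1; 0 0 0 0 1; 0 0 0 0 1"
}}

```text
time: 12.35
tcp_pos: [0.5807, 0.073, 0.112]
ee_rot: [[0.088, 0.996, -0.005], [0.993, -0.087, 0.079], [0.078, -0.012, -0.997]]
wrist_force: [-1.1, 5.1, 4.1]
grip_width: 0.0001
```

Run:
```python
from h import *
st();p,d,K,E=cap('scene','s5.png')
cv2.imwrite('pics/s5c.png',cv2.resize(p[145:265,250:410],None,fx=4.8,fy=4.8,interpolation=cv2.INTER_CUBIC)[:,:,::-1])
```

```text
t 12.35 holder xy [0.003  0.0558] z 0.112 toolx yaw-YW deg 90.11 F holder [-1.58  4.93] 4.06 M [ 0.97 -0.01 -0.05] w 0.0001269051729880137
```

View pics/s5c.png

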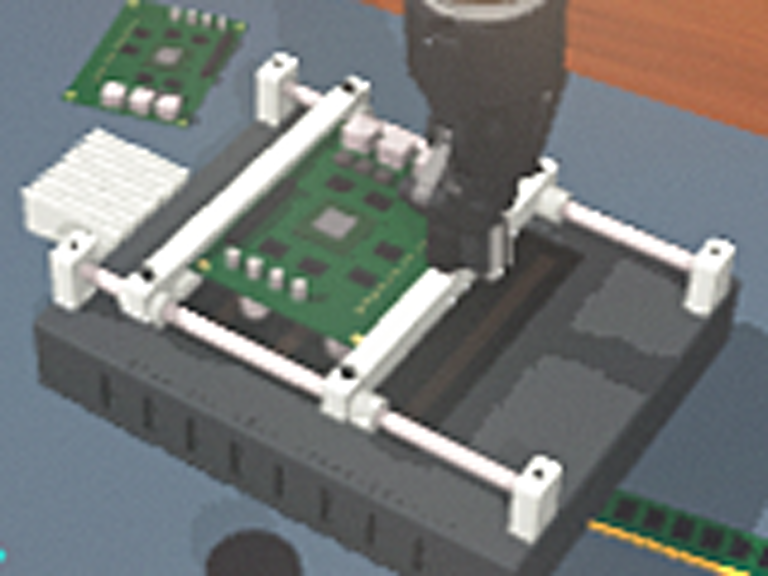

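The board has moved with the jaw: its corner went from crop (213,269) to (205,266), and the sliding screw is now at (348,372). The force is still just drag, so I'll keep creeping until it rises.

Request:
{"method": "apply_moves", "body": {
  "increments": "-0.0003 0 0 0 1; 0 0 0 0 1; -0.0003 0 0 0 1; 0 0 0 0 1; -0.0003 0 0 0 1; 0 0 0 0 1; 0 0 0 0 1; 0 0 0 0 1"
}}

```text
time: 13.4
tcp_pos: [0.5807, 0.0728, 0.1121]
ee_rot: [[0.088, 0.996, -0.005], [0.993, -0.087, 0.08], [0.08, -0.012, -0.997]]
wrist_force: [-0.6, 7.1, 4.0]
grip_width: -0.0001
```

Run:
```python
from h import *
st();sep([(348,372),(148,274)])
```

```text
t 13.4 holder xy [0.003  0.0556] z 0.1121 toolx yaw-YW deg 90.14 F holder [-1.25  7.04] 3.98 M [ 1.36  0.01 -0.03] w -0.00010981673877249883
[[0.0945, 0.0327], [0.0945, -0.0912]]
```

The force is rising with almost no motion, and the screw separation is 123.9 mm (124 expected), so the board is seated. One small nudge more to confirm, then I'll back off.

Request:
{"method": "apply_moves", "body": {
  "increments": "-0.0004 0 0 0 1; 0 0 0 0 1; -0.0004 0 0 0 1; 0 0 0 0 1; 0 0 0 0 1; 0 0 0 0 1; 0 0 0 0 1; 0 0 0 0 1"
}}

```text
time: 14.4
tcp_pos: [0.5807, 0.0727, 0.1122]
ee_rot: [[0.087, 0.996, -0.005], [0.993, -0.086, 0.082], [0.081, -0.012, -0.997]]
wrist_force: [-0.5, 8.4, 5.0]
grip_width: -0.0001
```

Run:
```python
from h import *
st()
```

```text
t 14.4 holder xy [0.003  0.0555] z 0.1122 toolx yaw-YW deg 90.17 F holder [-1.26  8.28] 4.97 M [ 1.64  0.06 -0.08] w -0.00011129862538860679
```

Request:
{"method": "apply_moves", "body": {
  "increments": "0.001 0 0.0001 0 1; 0.002 0 0.0002 0 1; 0.005 0 0.0004 0 1; 0.015 0 0.001 0 1; 0.02 0 0.0015 0 1; 0.01 0 -0.03 0 1; 0.02 0 -0.05 0 1; 0.03 0 -0.03 0 1"
}}

```text
time: 15.4
tcp_pos: [0.5908, 0.1664, 0.229]
ee_rot: [[0.088, 0.996, -0.003], [0.993, -0.088, 0.079], [0.079, -0.01, -0.997]]
wrist_force: [0.7, 0.0, -0.3]
grip_width: -0.0
```

Request:
{"method": "apply_moves", "body": {
  "increments": "0.04 -0.03 0 0 1; 0.04 -0.03 0 0 1; 0.04 -0.03 0 0 1; 0.04 -0.03 0 0 1; 0.04 -0.03 0 0 1; 0.04 -0.03 0 0 1; 0 0 0 0 1; 0 0 0 0 1"
}}

```text
time: 16.4
tcp_pos: [0.4314, 0.4197, 0.2471]
ee_rot: [[0.087, 0.996, -0.006], [0.993, -0.086, 0.078], [0.077, -0.012, -0.997]]
wrist_force: [0.2, 0.0, 0.3]
grip_width: -0.0001
```

Run:
```python
from h import *
st();p,d,K,E=cap('top','t6.png')
q,_,_,_=cap('scene','s6.png')
cv2.imwrite('pics/t6c.png',cv2.resize(p[160:285,235:395],None,fx=4.6,fy=4.6,interpolation=cv2.INTER_CUBIC)[:,:,::-1])
cv2.imwrite('pics/s6c.png',cv2.resize(q[145:265,250:410],None,fx=4.8,fy=4.8,interpolation=cv2.INTER_CUBIC)[:,:,::-1])
```

```text
t 16.4 holder xy [-0.177   0.3877] z 0.2471 toolx yaw-YW deg 90.19 F holder [0.21 0.02] 0.32 M [-0.03 -0.01 -0.01] w -6.515039598455515e-05
```

View pics/t6c.png

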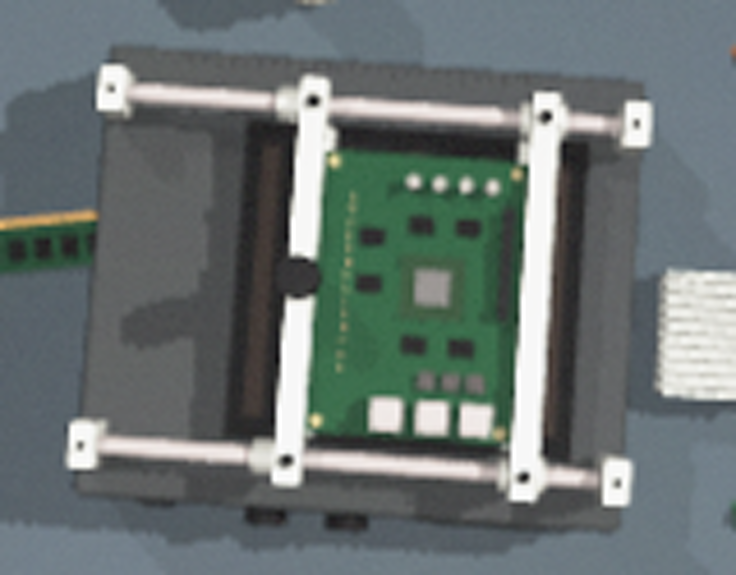

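View pics/s6c.png

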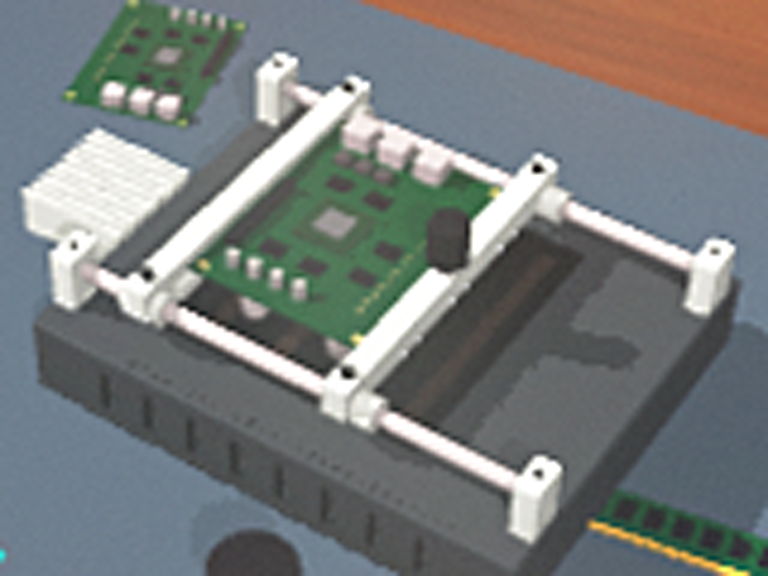

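Run:
```python
from h import *
sep([(348,372),(540,168),(148,274),(350,87)])
z=np.load('pics/t6.png.npz');K,E=z['K'],z['E']
q=ray(np.array([(313,101),(287,461),(545,117),(523,478)])/4.6+[234.6,159.6],.098,K,E);h=(q[:,:2]-C)@RH;print(h.round(4).tolist(),'cock',-(h[0,1]-h[1,1])/.19,'seps',h[0,1]-h[2,1],h[1,1]-h[3,1])
# board edges slope from top: green edges rows
p=z['p'];hsv=cv2.cvtColor(p,cv2.COLOR_RGB2HSV);g=(hsv[...,0]>45)&(hsv[...,0]<85)&(hsv[...,1]>90)&(hsv[...,2]>50);g[:, :295]=0;g[:,355:]=0
for v in range(198,252,9):
    u=np.where(g[v])[0]; print(v,((ray([[u.min()-.5,v],[u.max()+.5,v]],.09,K,E)[:,:2]-C)@RH).round(4).tolist())
```

```text
[[0.0945, 0.0327], [-0.0966, 0.034], [0.0945, -0.0912], [-0.0966, -0.0908]]
[[0.0954, 0.0326], [-0.0949, 0.0325], [0.0952, -0.0912], [-0.0953, -0.0911]] cock -0.0005962378167538657 seps 0.12378202200291258 0.12360538620217373
198 [[0.0563, 0.0231], [0.063, -0.0752]]
207 [[0.034, 0.024], [0.0413, -0.0839]]
216 [[0.0119, 0.0224], [0.0191, -0.0828]]
225 [[-0.0102, 0.0232], [-0.0031, -0.0817]]
234 [[-0.0323, 0.0241], [-0.025, -0.0831]]
243 [[-0.0541, 0.0225], [-0.0469, -0.082]]
```

Both screw pairs are 123.6–123.8 mm apart (124 expected when snug), the cock is below 0.001 rad, and the board's edges are parallel to the jaws. The robot is clear, so I'm handing in.

```bash
python3 -c "
from h import *
ticket.job_done();st()"
```

```text
the job is handed in; nothing more can be done
the job is handed in; nothing more can be done
```

The board is clamped between the two jaws and the job is handed in. I pushed the knob from its outer side with closed fingers until the force rose from about 4–5 N of drag to about 8 N with almost no motion. I then backed the fingers straight off and moved the arm clear.

**Last checks (top view, arm clear):**
- **Fit:** the bars are 123.6–123.8 mm apart centre to centre at both ends, against 124 mm when snug. Camera calibration is good to about 2 mm, so the rise in force is the better evidence of contact.
- **Squareness:** the sliding jaw reads about 0.0006 rad off square. The board's sliding-jaw edge stays straight along the bar to within about 2 mm.
- **Other items:** the fingers were never moved against the board. The memory module and heat sink look unmoved.

**Disagreements:**
- The scene camera put the far end of the sliding bar about 1.3 mm further out than the top view. I read that pixel roughly by hand, so I trusted the top view.
- One of the six board-edge samples on the fixed-jaw side read about 8 mm short; I took it for a dark part on the board rather than a gap.

**Deviation:** the last joint reached its range limit on the way in, which left the tool tilted about 4.5° for the rest of the job. I turned the tool a quarter turn away from that limit, and the tilt did not affect the push.

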